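# Unstack the turned toy parts onto their holders

### The arm

A 7-joint arm with a two-finger parallel gripper is mounted at the origin on the work surface. World frame = base frame: x ahead of the robot, y to its left, z up, the work surface at z = 0. Lengths are in m, angles in rad, forces in N, time in s.
With the tool pointing down it reaches from about 0.4 to 0.85 m from the base axis. Payload 10.4 kg.
Tool frame: the origin (TCP) lies between the finger pads; the fingertips stand 22 mm ahead of it and the grasp point (between the pads) lies 3 mm ahead of it (r.nose_length is the distance from the TCP to the fingertips, in m); z points along the fingers, y is the line along which they close (so a half turn about z gives the same grasp; the last joint's range is limited). The gripper opens to 87 mm and grips with 3 to 60 N. Pads are 19 mm wide; open, the fingers measure 117 mm over their backs; the gripper's body (75 mm by 190 mm) begins 51 mm behind the grasp point.
Start: joints at [1.23, 0.332, -0.065, 1.46, 0.022, 1.35, -0.088], TCP at [0.195, -0.594, 0.245] pointing down, gripper open.
Joint ranges: [-2.6, 2.6], [-0.5, 2.12], [-1.47, 1.34], [0.16, 2.42], [-1.27, 4.41], [0.06, 2.06], [-2.6, 2.6]. Speed limits (rad/s): [2.22, 2.22, 2.79, 2.79, 3.14, 3.14, 3.14].

### API

Orientations are given as a unit quaternion [x, y, z, w].
In Python, from bench import readout, cams, r gives the robot as it stands. The module is installed in compiled form; this text tells all that it offers.
- The arm moves only by the tool step_arm, never from a script. Its argument "deltas" is a list that holds one entry, the list of rows, each a list of 7 numbers: the turn, a rotation vector about the tool's x, y, z in rad, then the shift along the tool's x, y, z in m, then the opening in per cent of the stroke, from 0 (shut) to 100 (fully open). A call has 1 to 20 rows; each row is the pose to reach, as a shift and turn from the pose commanded when the call began, along the tool's axes at that moment; what a row does not reach only later rows make up. A row lasts 1/8 s, in which the tool goes at most 62.5 mm and 10.7 degrees, less where a joint would pass 70% of its speed; a pose out of reach is approached as far as the arm can. A call with a gripper value outside its range is refused whole. The fingers move at their own pace and stop on an object; "squeeze" is the grip in N (left out, the last holds). Time passes only in rows, so rows that repeat a pose let the fingers close. It gives the time, the measured TCP pose, the force, the opening and the grip force at its end, in the units of the state.
- readout.read_state(): the state, without advancing time (a new reading comes with each control period).
- cams.camera(name): name is "side" or "top" or "wrist"; returns a dict with "img" (400x640x3 uint8, red, green, blue), "fx", "fy", "cx", "cy" (pixels), "origin" and "rotation" of the camera in the world; the wrist camera has in their place "T_tool_cam" (4x4, takes a point from camera to tool coordinates, whose origin is the TCP and whose axes are the flange's). Camera axes: x right, y up, looking along -z (the intrinsics and any distortion apply to the point x, -y, -z); pixel columns grow to the right and rows downward; lengths in m; the calibration is good to about 2 mm. A picture is of the moment at which its call begins: read the wrist's pose just before it. There is no depth.
- r.close_job(): hands the job in; it is judged then, once.
The state is a dict: "time": time; "joint_positions": joint angles; "joint_vel": joint speeds; "joint_torque": joint torques, N m; "ee_pos": TCP position; "eef_rot": TCP orientation; "ft_force": force on the tool from outside, world axes, zero at the start; "torque": the same for the moment, N m; "width": finger opening in m; "grip_force": force on a finger pad.
Only numpy, scipy, OpenCV 4.12 (cv2) and the standard library are available. Lean on these libraries where they do the work, as an engineer would, in place of code of your own. Each camera call takes 0.05 s, during which the arm holds its last target. There are 200 camera calls.

### The job

A stack of four turned wooden parts stands on the wood-turner's bench. Take it apart from the top down and set each part upright and flat on the holder made for it, each one before the next: the finial inside the small dish, the collar over the peg of the peg disc, the drum inside the wide dish, and last the square plinth inside the square tray. Leave the finished doll and the round log standing where they are.

Things in the scene. Friction and masses are not known exactly. Their poses are not given: they have to be found in the camera images.
- finial: loose pale wooden finial on top of the stack, round about z, 46 high: foot 32 diameter and 10 high, narrow neck (16 diameter at height 16), then a barrel-shaped knob, full width 28 diameter from height 24 to 38, narrowing to 14 at the top. Grip the knob. About 20 g. Origin: centre of the underside, z up.
- collar: loose pale wooden ring, second from the top of the stack, 44 outside diameter, round through hole 24 diameter along z, 28 high. About 25 g. Origin: centre of the underside (on the hole's axis), z up. In the stack it stands on the drum, which is 5 wider all round.
- drum: loose pale solid wooden cylinder, third from the top, 54 diameter, 40 high. About 60 g. Origin: centre of the underside, z up. It stands on the plinth.
- plinth: loose pale wooden square block at the bottom of the stack, 64 x 64 (sides along its x and y), 36 high. About 90 g. Origin: centre of the underside, z up. It stands on the bench (z = 0). The stack is 150 high in all, its parts centred to about 2 mm.
- small_dish: holder for the finial: the smaller round dish of dark-brown wood, fixed to the bench, 62 outside diameter, rim 8 high, round recess 48 diameter with its floor 4 above the bench. Origin: centre of the underside, on the bench, z up. The four holders and the stack stand in any of five places, differently every time.
- peg_disc: holder for the collar: flat dark-brown wooden disc, fixed, 70 diameter, top 6 above the bench, without rim, with an upright steel peg in its centre, 8 diameter, rising 22 above the disc (28 above the bench). Origin: centre of the underside, on the bench, z up.
- wide_dish: holder for the drum: the larger round dish of dark-brown wood, fixed, 86 outside diameter, rim 8 high, round recess 70 diameter with its floor 4 above the bench. Origin: centre of the underside, on the bench, z up.
- square_tray: holder for the plinth: square tray of dark-brown wood, fixed, 94 x 94 outside (sides along its x and y), rim 8 high, square recess 80 x 80 with its floor 4 above the bench. Origin: centre of the underside, on the bench, z up. It is turned differently from the plinth, so turn the plinth to fit (any of four ways).
- doll: bystander: loose finished plain doll of pale wood standing between the holders, body 42 diameter at the foot, ball head 36 diameter, 90 high. Origin: centre of the underside. Not to be moved.
- log: bystander: loose plain pale round blank standing on end towards the left, 44 diameter, 100 high. Origin: centre of the underside. Not to be moved.

How it is judged:
On the way, in this order (a step that is already met when the one before it is completed fails the run):
1. the finial stands inside the small dish (horizontal distance between finial and small_dish below 0.012 m and z of finial in the frame of small_dish between 0.001 and 0.0065 m and angle between finial's own z axis and vertical below 0.08 rad), for 0.2 s.
2. the collar stands over the peg, down on the peg disc (horizontal distance between collar and peg_disc below 0.012 m and z of collar in the frame of peg_disc between 0.003 and 0.0085 m and angle between collar's own z axis and vertical below 0.08 rad), for 0.2 s.
3. the drum stands inside the wide dish (horizontal distance between drum and wide_dish below 0.012 m and z of drum in the frame of wide_dish between 0.001 and 0.0065 m and angle between drum's own z axis and vertical below 0.08 rad), for 0.2 s.
4. the plinth stands inside the square tray (horizontal distance between plinth and square_tray below 0.012 m and z of plinth in the frame of square_tray between 0.001 and 0.0065 m and angle between plinth's own z axis and vertical below 0.08 rad), for 0.2 s.
At the end, for the whole second after the job is handed in: Finial in the small dish, collar over the peg on its disc, drum in the wide dish, plinth in the square tray: each centred within 12 mm, its underside within 2.5 mm above the holder's floor, upright within 0.08 rad, released and at rest (all of step 1 and all of step 2 and all of step 3 and all of step 4 and linear speed of each of finial, collar, drum, plinth below 0.02 m/s); the robot touches nothing.
It fails at once if the doll is knocked over or shifted by more than 30 mm (distance of doll from where it was at the start of the episode above 0.03 m or angle between doll's own z axis and vertical above 0.5 rad).
It fails at once if the log is knocked over or shifted by more than 30 mm (distance of log from where it was at the start of the episode above 0.03 m or angle between log's own z axis and vertical above 0.5 rad).
It also fails if it takes over 115 s, if anything falls off the work surface, if the arm or the gripper's body presses on something with over 40 N, if the wrist force passes 120 N, or if a joint passes its speed limit or range.

## Working session

There is one attempt and no reset: what is moved stays moved. The work goes in short steps, Python scripts to look and compute and a tool call to move; the robot and the scene stay as the last step left them, time stands still between calls to the robot, and variables do not carry over. Pictures are saved under pics/ and viewed, at most 14 in all, crops included, and the job is handed in when it is done.

Besides the shell and the picture viewer there is one more tool, called after "Emit:" in YAML: its name, and indented under it one key for each argument. step_arm: Moves the arm, as the interface text tells. Its arguments: {"type":"object","properties":{"deltas":{"type":"array"},"squeeze":{"type":"number"}},"required":["deltas"]}

```bash
mkdir -p pics
python3 - <<'E'
from bench import readout, cams, r
import cv2,pickle
s=readout.read_state();print({k:s[k] for k in('time','ee_pos','eef_rot','width','ft_force')})
for n in('top','side'):
    c=cams.camera(n);print(n,{k:v for k,v in c.items() if k!='img'})
    cv2.imwrite(f'pics/{n}0.png',c['img'][:,:,::-1]);pickle.dump(c,open(f'{n}0.pkl','wb'))
c=cams.camera('wrist');print({k:v for k,v in c.items() if k!='img'});print(r.nose_length)
E
```

```text
{'time': 0.0, 'ee_pos': array([ 0.19519233, -0.59338144,  0.2437675 ]), 'eef_rot': array([ 9.87399616e-01,  1.58245149e-01, -1.38508856e-04, -6.72461833e-04]), 'width': 0.08699380913013871, 'ft_force': array([-0.17503479,  0.22636562,  0.52337283])}
top {'fx': 413.94157925719924, 'fy': 413.94157925719924, 'cx': 317.88216402164136, 'cy': 201.6108405609059, 'origin': array([0.39300423, 0.02744186, 0.8606719 ]), 'rotation': array([-0.05584   ,  0.07299199,  0.71240644, -0.69572346])}
side {'fx': 490.1987463460165, 'fy': 490.1987463460165, 'cx': 308.3752242263983, 'cy': 198.12236384410917, 'origin': array([ 0.45722668, -0.70154949,  0.89881487]), 'rotation': array([ 0.36341453, -0.03033808, -0.05005689,  0.92978696])}
{'fx': 299.90115179410213, 'fy': 299.90115179410213, 'cx': 322.42344931945377, 'cy': 202.0217054333991, 'T_tool_cam': array([[ 1.22993748e-03,  9.69003831e-01,  2.47042632e-01,
         6.70683069e-02],
       [ 9.99999140e-01, -1.07934846e-03, -7.44987330e-04,
        -1.41881654e-04],
       [-4.55250492e-04,  2.47043336e-01, -9.69004326e-01,
        -1.39726070e-01],
       [ 0.00000000e+00,  0.00000000e+00,  0.00000000e+00,
         1.00000000e+00]])}
0.022
```

View pics/top0.png

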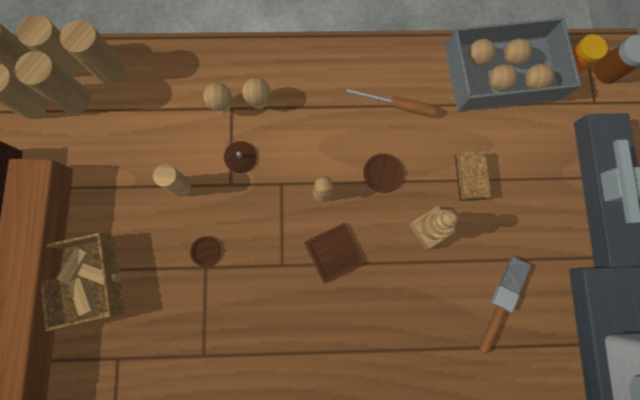

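View pics/side0.png

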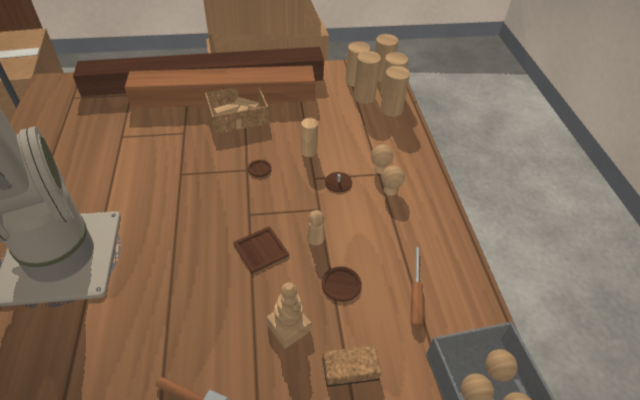

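The top view shows the stack at (435,228), small dish at (206,251), peg disc at (240,156), wide dish at (384,173), tray at (335,252), doll at (323,188) and log at (172,180). The side view agrees. I'll enlarge both next.

```bash
cat > h.py <<'E'
import numpy as np
from scipy.spatial.transform import Rotation as R
def ray(c,u,v,T=None):
    d=np.array([(u-c['cx'])/c['fx'],-(v-c['cy'])/c['fy'],-1.])
    if T is None: return np.array(c['origin']),R.from_quat(c['rotation']).apply(d)
    return T[:3,3],T[:3,:3]@d
def at_z(c,u,v,z,T=None):
    o,d=ray(c,u,v,T); return o+d*(z-o[2])/d[2]
def wristT(c,s):
    T=np.eye(4);T[:3,:3]=R.from_quat(s['eef_rot']).as_matrix();T[:3,3]=s['ee_pos']
    return T@c['T_tool_cam']
E
python3 - <<'E'
import pickle,cv2
from h import *
t=pickle.load(open('top0.pkl','rb'));s=pickle.load(open('side0.pkl','rb'))
I=t['img'][:,:,::-1]
cv2.imwrite('pics/topc.png',cv2.resize(I[130:290,300:480],None,fx=4,fy=3.75*4/3.75*0.9375,interpolation=cv2.INTER_CUBIC)) # 720x600
for n,u,v,z in[('small',206,251,.008),('peg',240,156,.006),('wide',384,173,.008),('tray',335,252,.008)]:print(n,at_z(t,u,v,z).round(3))
for n,u,v,z in[('small',260,168,.008),('peg',339,182,.006),('wide',342,284,.008),('tray',261,250,.008)]:print('side',n,at_z(s,u,v,z).round(3))
for n,c,u,v,z in[('stack',t,448,216,.15),('stack',s,289,286,.15),('doll',t,323,183,.09),('log',t,165,173,.1),('log',s,311,122,.1)]:print(n,at_z(c,u,v,z).round(3))
J=s['img'][:,:,::-1]
cv2.imwrite('pics/sidec.png',cv2.resize(J[140:360,230:380],None,fx=2.7,fy=2.7,interpolation=cv2.INTER_CUBIC))
E
```

```text
small [0.453 0.235 0.008]
peg [0.653 0.168 0.006]
wide [ 0.609 -0.138  0.008]
tray [ 0.444 -0.028  0.008]
side small [0.456 0.234 0.008]
side peg [0.655 0.165 0.006]
side wide [ 0.613 -0.14   0.008]
side tray [ 0.445 -0.033  0.008]
stack [ 0.493 -0.218  0.15 ]
stack [ 0.493 -0.224  0.15 ]
doll [ 0.571 -0.004  0.09 ]
log [0.594 0.293 0.1  ]
log [0.596 0.297 0.1  ]
```

View pics/topc.png

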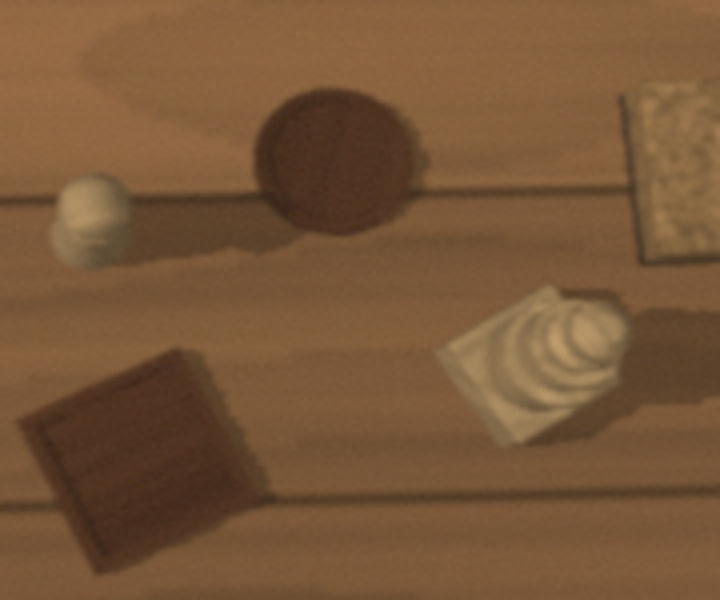

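The crop shows the tray corners at crop pixels (185,348), (268,500), (100,575), (20,420). The plinth top corners are at (436,352), (512,447), (620,383), (550,287), and the finial top is near (592,332).

Run:
```python
import pickle
from h import *
t=pickle.load(open('top0.pkl','rb'))
P=lambda x,y,z:at_z(t,300+x/4,130+y/3.75,z)[:2]
for n,pts,z in[('tray',[(185,348),(268,500),(100,575),(20,420)],.008),('plinth',[(550,287),(620,383),(512,447),(436,352)],.036)]:
    q=np.array([P(*p,z) for p in pts]);e=np.roll(q,-1,0)-q
    print(n,q.round(4).tolist(),q.mean(0),np.linalg.norm(e,axis=1),np.degrees(np.arctan2(e[:,1],e[:,0]))%90)
print('wide',P(336,161,.008),'finialtop',P(592,332,.15),'doll head',P(93,207,.072))
from bench import readout
print(R.from_quat(readout.read_state()['eef_rot']).as_matrix().round(4))
```

```text
tray [[0.504, -0.0532], [0.4196, -0.0925], [0.3818, -0.0054], [0.4662, 0.0333]] [ 0.44292312 -0.02945615] [0.09309655 0.0949242  0.0929066  0.09439571] [24.96806091 23.51112807 24.64493534 23.6191953 ]
plinth [[0.5295, -0.2378], [0.4765, -0.2692], [0.4436, -0.2119], [0.4953, -0.1772]] [ 0.48622975 -0.22402033] [0.06159749 0.0659945  0.06231292 0.06958018] [30.60812222 29.85316711 33.89765384 29.38742294]
wide [ 0.60915198 -0.13781145] finialtop [ 0.4889933  -0.21791431] doll head [ 0.57066127 -0.00497862]
[[ 9.499e-01  3.125e-01 -4.000e-04]
 [ 3.125e-01 -9.499e-01  1.000e-03]
 [-0.000e+00 -1.100e-03 -1.000e+00]]
```

```bash
cat >> h.py <<'E'
def delta(*targets):
    from bench import readout
    s=readout.read_state(); A=R.from_quat(s['eef_rot'])
    a=A.as_matrix(); print('now',s['ee_pos'].round(4),'yaw',np.degrees(np.arctan2(a[1,0],a[0,0])).round(1),'q7',s['joint_positions'].round(2),'w',s['width'].__round__(4))
    for x,y,z,yaw in targets:
        c,n=np.cos(np.radians(yaw)),np.sin(np.radians(yaw))
        B=R.from_matrix([[c,n,0],[n,-c,0],[0,0,-1]])
        print((A.inv()*B).as_rotvec().round(3).tolist(),A.inv().apply(np.array([x,y,z])-s['ee_pos']).round(4).tolist())
def shot(name,save=True):
    from bench import readout,cams
    import cv2,pickle
    s=readout.read_state();c=cams.camera('wrist');c['T']=wristT(c,s)
    cv2.imwrite(f'pics/{name}.png',c['img'][:,:,::-1]);pickle.dump(c,open(name+'.pkl','wb'));return c
E
python3 -c "
from h import *
delta((.488,-.222,.26,30))"
```

```text
now [ 0.1952 -0.5934  0.2439] yaw 18.2 q7 [ 1.23  0.33 -0.06  1.46  0.02  1.35 -0.09] w 0.087
[-0.001, -0.0, -0.206] [0.3942, -0.2614, -0.0158]
```

Emit:
step_arm:
  deltas:
    - [[0,0,-0.206,0.394,-0.261,-0.016,100],[0,0,-0.206,0.394,-0.261,-0.016,100],[0,0,-0.206,0.394,-0.261,-0.016,100],[0,0,-0.206,0.394,-0.261,-0.016,100],[0,0,-0.206,0.394,-0.261,-0.016,100],[0,0,-0.206,0.394,-0.261,-0.016,100],[0,0,-0.206,0.394,-0.261,-0.016,100],[0,0,-0.206,0.394,-0.261,-0.016,100],[0,0,-0.206,0.394,-0.261,-0.016,100],[0,0,-0.206,0.394,-0.261,-0.016,100],[0,0,-0.206,0.394,-0.261,-0.016,100],[0,0,-0.206,0.394,-0.261,-0.016,100]]

```text
time: 1.65
ee_pos: [0.4875, -0.2236, 0.2605]
eef_rot: [0.966, 0.258, -0.0, 0.0]
ft_force: [0.1, -0.2, -0.1]
width: 0.0869
grip_force: 0.0
```

```bash
python3 -c "
from h import *
shot('w1')
delta((.488,-.222,.26,30))"
```

```text
now [ 0.4876 -0.2233  0.2605] yaw 29.9 q7 [ 0.73  0.16 -0.43  1.65  0.07  1.35 -0.76] w 0.0871
[0.0, 0.0, -0.001] [0.001, -0.001, 0.0005]
```

View pics/w1.png

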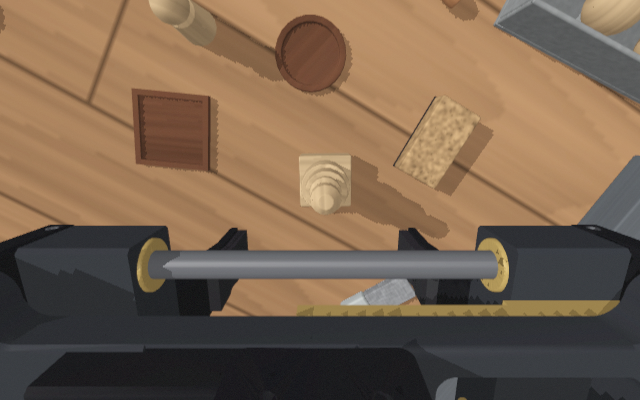

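The wrist view shows the stack under the tool: plinth corners (299,155), (351,155), (351,207), (300,207) and knob top near (324,200). The tray corners are (133,89), (211,95), (209,171), (136,164), and the wide dish is centred at (311,53).

Run:
```python
import pickle
from h import *
c=pickle.load(open('w1.pkl','rb'));P=lambda u,v,z:at_z(c,u,v,z,c['T'])[:2]
for n,pts,z in[('tray',[(133,89),(211,95),(209,171),(136,164)],.008),('plinth',[(299,155),(351,155),(351,207),(300,207)],.036)]:
    q=np.array([P(*p,z) for p in pts]);e=np.roll(q,-1,0)-q
    print(n,q.mean(0).round(4),np.linalg.norm(e,axis=1).round(4),np.degrees(np.arctan2(e[:,1],e[:,0]))%90)
print('wide',P(311,53,.008),'fin',P(324,203,.15))
I=c['img'][140:220,280:370,::-1]
import cv2;cv2.imwrite('pics/w1c.png',cv2.resize(I,None,fx=6,fy=6,interpolation=cv2.INTER_CUBIC))
```

```text
tray [ 0.4445 -0.0281] [0.0956 0.0952 0.095  0.0929] [25.80079234 23.16176359 24.4227759  23.50011561]
plinth [ 0.4894 -0.2266] [0.0627 0.065  0.0642 0.065 ] [29.98365908 31.33794787 29.97634342 29.99085576]
wide [ 0.61172351 -0.13624749] fin [ 0.49026833 -0.2235842 ]
```

View pics/w1c.png

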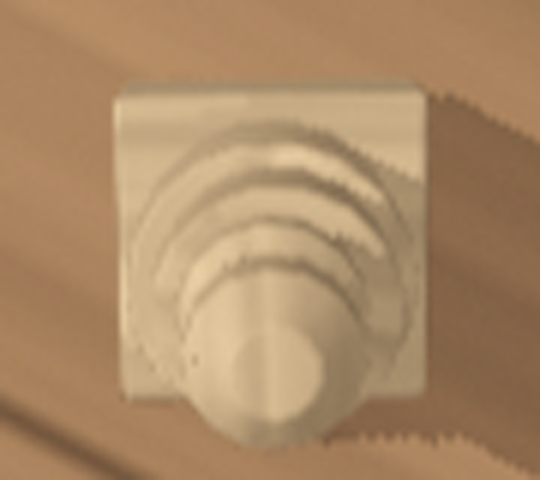

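```bash
python3 -c "
from h import *
delta((.491,-.2250,.138,30))"
```

```text
now [ 0.4876 -0.2233  0.2605] yaw 29.9 q7 [ 0.73  0.16 -0.43  1.65  0.07  1.35 -0.76] w 0.0871
[0.0, 0.0, -0.001] [0.0021, 0.0031, 0.1225]
```

Emit:
step_arm:
  deltas:
    - [[0,0,0,0.002,0.003,0.06,55],[0,0,0,0.002,0.003,0.11,55],[0,0,0,0.002,0.003,0.1225,55],[0,0,0,0.002,0.003,0.1225,55],[0,0,0,0.002,0.003,0.1225,55],[0,0,0,0.002,0.003,0.1225,20],[0,0,0,0.002,0.003,0.1225,20],[0,0,0,0.002,0.003,0.1225,20],[0,0,0,0.002,0.003,0.1225,20],[0,0,0,0.002,0.003,0.1225,20],[0,0,0,0.002,0.003,0.1225,20]]
  squeeze: 8

```text
time: 3.08
ee_pos: [0.4915, -0.2243, 0.1384]
eef_rot: [0.966, 0.259, 0.0, 0.0]
ft_force: [-1.2, -0.1, 5.3]
width: 0.0273
grip_force: 8.0
```

```bash
python3 -c "
from h import *
delta((.491,-.2250,.20,30),(.4545,.2345,.20,30))"
```

```text
now [ 0.4915 -0.2243  0.1384] yaw 30.0 q7 [ 0.72  0.27 -0.43  1.8   0.12  1.1  -0.8 ] w 0.0273
[0.001, -0.0, 0.0] [-0.0007, 0.0004, -0.0616]
[0.001, -0.0, 0.0] [0.1975, -0.4158, -0.0618]
```

Emit:
step_arm:
  deltas:
    - [[0,0,0,0,0,-0.03,20],[0,0,0,0,0,-0.062,20],[0,0,0,0,0,-0.065,20],[0,0,0,0.025,-0.052,-0.065,20],[0,0,0,0.05,-0.104,-0.065,20],[0,0,0,0.075,-0.156,-0.065,20],[0,0,0,0.1,-0.208,-0.065,20],[0,0,0,0.125,-0.26,-0.065,20],[0,0,0,0.15,-0.312,-0.065,20],[0,0,0,0.175,-0.364,-0.065,20],[0,0,0,0.19,-0.4,-0.065,20],[0,0,0,0.1975,-0.416,-0.065,20],[0,0,0,0.1975,-0.416,-0.065,20],[0,0,0,0.1975,-0.416,-0.065,20],[0,0,0,0.1975,-0.416,-0.065,20]]

```text
time: 4.95
ee_pos: [0.4546, 0.2334, 0.2028]
eef_rot: [0.966, 0.258, -0.0, 0.0]
ft_force: [-0.3, -0.3, 0.2]
width: 0.0273
grip_force: 8.0
```

```bash
python3 -c "
from h import *
shot('w2')
delta((.4545,.2345,.042,30))"
```

```text
now [0.4545 0.2336 0.2029] yaw 29.9 q7 [ 0.18  0.19 -0.82  1.78  0.15  1.23 -1.73] w 0.0273
[0.0, 0.0, -0.001] [0.0004, -0.0008, 0.1609]
```

View pics/w2.png

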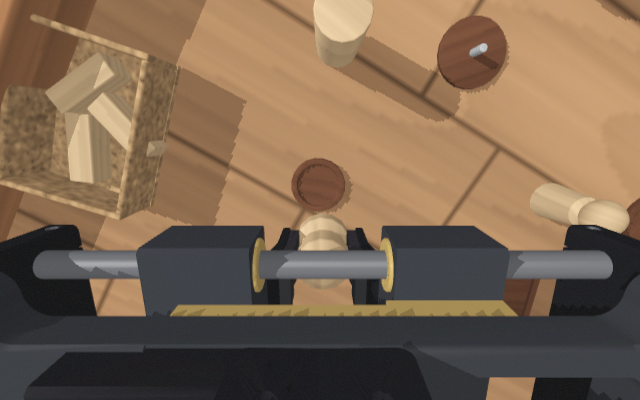

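The finial is held. The small dish's rim is centred at about (319,184), the peg disc at about (472,52) and the peg tip at (482,47).

Run:
```python
import pickle
from h import *
c=pickle.load(open('w2.pkl','rb'));P=lambda u,v,z:at_z(c,u,v,z,c['T'])[:2].round(4)
print('small',P(318.7,184.5,.008),P(291,184,.008),P(346,184,.008),'peg',P(472,52,.006),P(482,47,.028))
# sanity: TCP axis at z=.008 in the image
d=np.linalg.inv(c['T'])@np.array([.4545,.2336,.008,1]);print(c['cx']+c['fx']*d[0]/-d[2],c['cy']-c['fy']*d[1]/-d[2])
```

```text
small [0.4545 0.2381] [0.4393 0.2655] [0.4704 0.2115] peg [0.6529 0.1702] [0.6521 0.1709]
322.11489001553764 186.40080130598182
```

Emit:
step_arm:
  deltas:
    - [[0,0,0,0.0015,-0.0025,0.05,20],[0,0,0,0.0015,-0.0025,0.1,20],[0,0,0,0.0015,-0.0025,0.14,20],[0,0,0,0.0015,-0.0025,0.155,20],[0,0,0,0.0015,-0.0025,0.16,20],[0,0,0,0.0015,-0.0025,0.1635,20],[0,0,0,0.0015,-0.0025,0.1635,20],[0,0,0,0.0015,-0.0025,0.1635,20]]

```text
time: 6.0
ee_pos: [0.4548, 0.2378, 0.0403]
eef_rot: [0.966, 0.259, 0.001, 0.0]
ft_force: [-0.8, -0.1, 0.0]
width: 0.027
grip_force: 8.0
```

Emit:
step_arm:
  deltas:
    - [[0,0,0,0,0,0.0015,20],[0,0,0,0,0,0.0015,20],[0,0,0,0,0,0.0015,36],[0,0,0,0,0,0.0015,55],[0,0,0,0,0,0.0015,65],[0,0,0,0,0,0.0015,65],[0,0,0,0,0,-0.04,65],[0,0,0,0,0,-0.1,80],[0,0,0,0,0,-0.165,100],[0,0,0,0,0,-0.165,100],[0,0,0,0,0,-0.165,100],[0,0,0,0,0,-0.165,100]]

```text
time: 7.5
ee_pos: [0.4536, 0.2372, 0.2031]
eef_rot: [0.966, 0.259, -0.001, 0.0]
ft_force: [0.3, -0.5, -0.1]
width: 0.0861
grip_force: 0.0
```

```bash
python3 -c "
from h import *
import cv2
c=shot('w3')
cv2.imwrite('pics/w3c.png',cv2.resize(c['img'][130:250,250:400,::-1],None,fx=4,fy=4,interpolation=cv2.INTER_CUBIC))
delta((.490,-.225,.205,30),(.490,-.225,.09,30))"
```

```text
now [0.4536 0.2373 0.2031] yaw 30.0 q7 [ 0.19  0.2  -0.83  1.78  0.16  1.24 -1.74] w 0.0865
[-0.0, 0.002, 0.0] [-0.1998, 0.4184, -0.0016]
[-0.0, 0.002, 0.0] [-0.1995, 0.4185, 0.1134]
```

View pics/w3c.png

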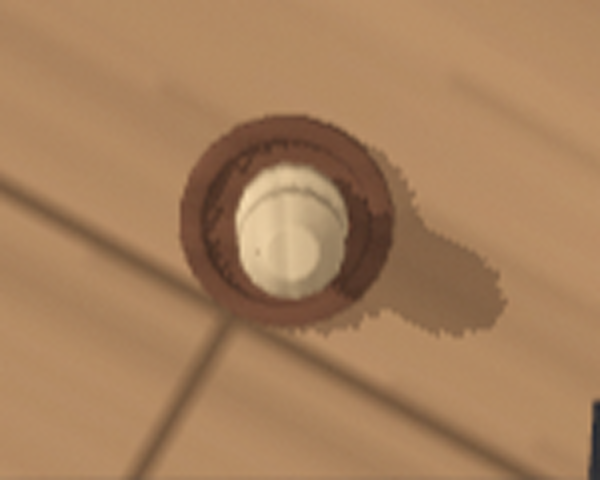

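The crop shows the finial upright and well centred in the small dish. Next is the collar.

Emit:
step_arm:
  deltas:
    - [[0,0,0,-0.025,0.052,0,100],[0,0,0,-0.05,0.104,0,100],[0,0,0,-0.075,0.156,0,100],[0,0,0,-0.1,0.209,0,100],[0,0,0,-0.125,0.26,0,100],[0,0,0,-0.15,0.312,0,100],[0,0,0,-0.175,0.364,0,100],[0,0,0,-0.19,0.4,0,100],[0,0,0,-0.2,0.418,0,100],[0,0,0,-0.2,0.418,0,100],[0,0,0,-0.2,0.418,0,85],[0,0,0,-0.2,0.418,0.04,85],[0,0,0,-0.2,0.418,0.08,85],[0,0,0,-0.2,0.418,0.095,85],[0,0,0,-0.2,0.418,0.1,85],[0,0,0,-0.2,0.418,0.1,85]]

```text
time: 9.55
ee_pos: [0.4909, -0.2242, 0.1056]
eef_rot: [0.966, 0.259, 0.001, 0.0]
ft_force: [-0.3, -0.4, 0.5]
width: 0.074
grip_force: 0.0
```

```bash
python3 -c "
from h import *
delta((.490,-.225,.1015,30))"
```

```text
now [ 0.4909 -0.2242  0.1056] yaw 30.0 q7 [ 0.74  0.31 -0.45  1.83  0.15  1.04 -0.82] w 0.074
[0.001, -0.001, 0.001] [-0.0012, 0.0003, 0.0041]
```

Emit:
step_arm:
  deltas:
    - [[0,0,0,0,0,0.0035,85],[0,0,0,0,0,0.0035,85],[0,0,0,0,0,0.0035,40],[0,0,0,0,0,0.0035,40],[0,0,0,0,0,0.0035,40],[0,0,0,0,0,0.0035,40],[0,0,0,0,0,0.0035,40],[0,0,0,0,0,0.0035,40]]
  squeeze: 8

```text
time: 10.55
ee_pos: [0.4902, -0.2243, 0.1011]
eef_rot: [0.966, 0.259, 0.0, 0.0]
ft_force: [0.1, -0.2, 0.1]
width: 0.0433
grip_force: 8.0
```

```bash
python3 -c "
from h import *
delta((.490,-.225,.17,30),(.6525,.1695,.17,30))"
```

```text
now [ 0.4902 -0.2243  0.1011] yaw 30.0 q7 [ 0.74  0.31 -0.45  1.83  0.16  1.03 -0.82] w 0.0433
[0.0, -0.0, 0.0] [-0.0005, 0.0005, -0.0689]
[0.0, -0.0, 0.0] [0.3376, -0.2598, -0.069]
```

Emit:
step_arm:
  deltas:
    - [[0,0,0,0,0,-0.04,40],[0,0,0,0,0,-0.07,40],[0,0,0,0,0,-0.075,40],[0,0,0,0.045,-0.035,-0.075,40],[0,0,0,0.09,-0.07,-0.075,40],[0,0,0,0.135,-0.105,-0.075,40],[0,0,0,0.18,-0.14,-0.075,40],[0,0,0,0.225,-0.174,-0.075,40],[0,0,0,0.27,-0.208,-0.075,40],[0,0,0,0.31,-0.24,-0.075,40],[0,0,0,0.33,-0.254,-0.075,40],[0,0,0,0.3375,-0.26,-0.075,40],[0,0,0,0.3375,-0.26,-0.075,40],[0,0,0,0.3375,-0.26,-0.075,40],[0,0,0,0.3375,-0.26,-0.075,40]]

```text
time: 12.42
ee_pos: [0.6525, 0.1681, 0.1762]
eef_rot: [0.966, 0.258, 0.0, 0.0]
ft_force: [0.1, 0.4, -0.9]
width: 0.0435
grip_force: 8.0
```

```bash
python3 -c "
from h import *
c=shot('w4')
delta((.6525,.1695,.0335,30))
for p in [(.6525,.1695,.028),(.6525,.1695,.006)]:
  d=np.linalg.inv(c['T'])@np.array([*p,1]);print(c['cx']+c['fx']*d[0]/-d[2],c['cy']-c['fy']*d[1]/-d[2])"
```

```text
now [0.6525 0.1684 0.1763] yaw 29.9 q7 [ 0.1   0.55 -0.6   1.38  0.31  1.31 -1.57] w 0.0439
[0.001, -0.0, -0.001] [0.0006, -0.001, 0.1428]
321.06977656788496 195.0854464619035
321.1317506028956 190.40265311528773
```

View pics/w4.png

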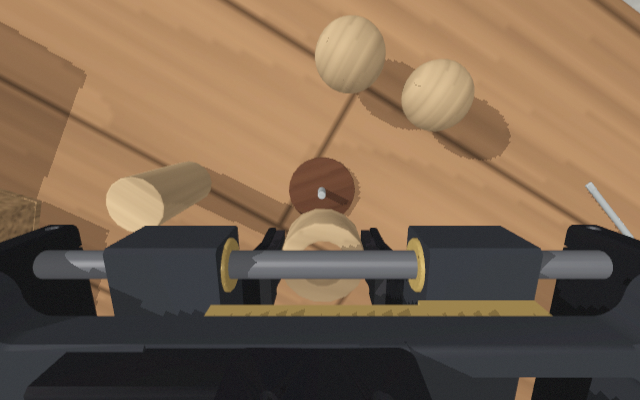

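The peg shows at about (321,192), where I predicted it, and the collar is held level. I'll lower it.

Emit:
step_arm:
  deltas:
    - [[0,0,0,0.0005,-0.001,0.05,40],[0,0,0,0.0005,-0.001,0.09,40],[0,0,0,0.0005,-0.001,0.115,40],[0,0,0,0.0005,-0.001,0.13,40],[0,0,0,0.0005,-0.001,0.138,40],[0,0,0,0.0005,-0.001,0.143,40],[0,0,0,0.0005,-0.001,0.143,40],[0,0,0,0.0005,-0.001,0.143,40]]

```text
time: 13.48
ee_pos: [0.6527, 0.1709, 0.0338]
eef_rot: [0.966, 0.259, 0.001, 0.0]
ft_force: [0.3, -0.2, 0.4]
width: 0.0434
grip_force: 8.0
```

Emit:
step_arm:
  deltas:
    - [[0,0,0,0,0,0.002,40],[0,0,0,0,0,0.002,40],[0,0,0,0,0,0.002,40],[0,0,0,0,0,0.002,55],[0,0,0,0,0,0.002,70],[0,0,0,0,0,0.002,85],[0,0,0,0,0,0.002,85],[0,0,0,0,0,-0.04,85],[0,0,0,0,0,-0.1,85],[0,0,0,0,0,-0.143,100],[0,0,0,0,0,-0.143,100],[0,0,0,0,0,-0.143,100],[0,0,0,0,0,-0.143,100]]

```text
time: 15.1
ee_pos: [0.6517, 0.1704, 0.1744]
eef_rot: [0.966, 0.259, -0.001, 0.0]
ft_force: [0.8, 0.9, -0.1]
width: 0.0867
grip_force: 0.0
```

```bash
python3 -c "
from h import *
import cv2
c=shot('w5')
cv2.imwrite('pics/w5c.png',cv2.resize(c['img'][120:270,230:430,::-1],None,fx=3,fy=3,interpolation=cv2.INTER_CUBIC))
delta((.490,-.225,.175,30))"
```

```text
now [0.6517 0.1704 0.1745] yaw 30.0 q7 [ 0.1   0.55 -0.61  1.38  0.31  1.31 -1.57] w 0.0869
[-0.001, 0.002, 0.0] [-0.3378, 0.2615, 0.0001]
```

View pics/w5c.png

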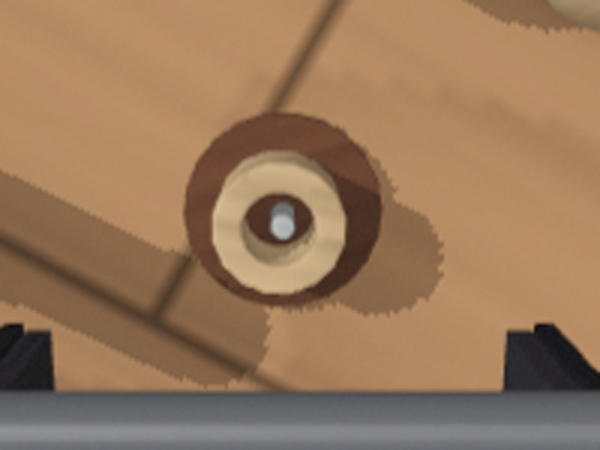

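The collar is flat on the disc with the peg roughly central in its hole. Back to the stack for the drum.

Emit:
step_arm:
  deltas:
    - [[0,0,0,-0.045,0.035,0,100],[0,0,0,-0.09,0.07,0,100],[0,0,0,-0.135,0.105,0,100],[0,0,0,-0.18,0.14,0,100],[0,0,0,-0.225,0.174,0,100],[0,0,0,-0.27,0.209,0,100],[0,0,0,-0.31,0.24,0,100],[0,0,0,-0.33,0.255,0,100],[0,0,0,-0.338,0.2615,0,100],[0,0,0,-0.338,0.2615,0,100],[0,0,0,-0.338,0.2615,0.05,100],[0,0,0,-0.338,0.2615,0.09,100],[0,0,0,-0.338,0.2615,0.1,100],[0,0,0,-0.338,0.2615,0.105,100],[0,0,0,-0.338,0.2615,0.105,100],[0,0,0,-0.338,0.2615,0.105,100]]

```text
time: 17.15
ee_pos: [0.4912, -0.225, 0.0723]
eef_rot: [0.966, 0.259, 0.001, 0.001]
ft_force: [0.0, -0.2, -0.6]
width: 0.0868
grip_force: 0.0
```

```bash
python3 -c "
from h import *
delta((.490,-.225,.064,30))"
```

```text
now [ 0.4912 -0.225   0.0723] yaw 30.0 q7 [ 0.75  0.35 -0.47  1.85  0.19  0.98 -0.85] w 0.0868
[0.002, -0.001, 0.0] [-0.001, -0.0006, 0.0083]
```

Emit:
step_arm:
  deltas:
    - [[0,0,0,-0.001,-0.0005,0.0075,100],[0,0,0,-0.001,-0.0005,0.0075,100],[0,0,0,-0.001,-0.0005,0.0075,50],[0,0,0,-0.001,-0.0005,0.0075,50],[0,0,0,-0.001,-0.0005,0.0075,50],[0,0,0,-0.001,-0.0005,0.0075,50],[0,0,0,-0.001,-0.0005,0.0075,50],[0,0,0,-0.001,-0.0005,0.0075,50]]
  squeeze: 10

```text
time: 18.15
ee_pos: [0.4893, -0.2249, 0.0636]
eef_rot: [0.966, 0.259, 0.0, 0.0]
ft_force: [-0.2, -0.1, 0.3]
width: 0.0537
grip_force: 10.0
```

```bash
python3 -c "
from h import *
delta((.490,-.225,.14,30),(.6115,-.137,.14,30))"
```

```text
now [ 0.4893 -0.2249  0.0636] yaw 30.0 q7 [ 0.75  0.36 -0.47  1.86  0.2   0.96 -0.85] w 0.0537
[0.0, -0.0, 0.0] [0.0005, 0.0005, -0.0764]
[0.0, -0.0, 0.0] [0.1497, -0.015, -0.0764]
```

Emit:
step_arm:
  deltas:
    - [[0,0,0,0,0,-0.04,50],[0,0,0,0,0,-0.076,50],[0,0,0,0,0,-0.08,50],[0,0,0,0.04,-0.004,-0.08,50],[0,0,0,0.085,-0.009,-0.08,50],[0,0,0,0.125,-0.013,-0.08,50],[0,0,0,0.145,-0.015,-0.08,50],[0,0,0,0.15,-0.015,-0.08,50],[0,0,0,0.15,-0.015,-0.08,50],[0,0,0,0.15,-0.015,-0.08,50],[0,0,0,0.15,-0.015,-0.08,50]]

```text
time: 19.52
ee_pos: [0.6112, -0.1378, 0.1437]
eef_rot: [0.966, 0.258, -0.0, 0.0]
ft_force: [0.1, 0.7, 0.4]
width: 0.0535
grip_force: 10.0
```

```bash
python3 -c "
from h import *
c=shot('w6')
delta((.6115,-.137,.033,30))
for p in [(.6115,-.137,.008)]:
  d=np.linalg.inv(c['T'])@np.array([*p,1]);print(c['cx']+c['fx']*d[0]/-d[2],c['cy']-c['fy']*d[1]/-d[2])"
```

```text
now [ 0.6113 -0.1376  0.1438] yaw 30.0 q7 [ 0.55  0.46 -0.52  1.56  0.24  1.19 -1.06] w 0.0537
[0.001, 0.0, -0.001] [0.0005, -0.0005, 0.1108]
321.7004716383164 198.00234530510852
```

View pics/w6.png

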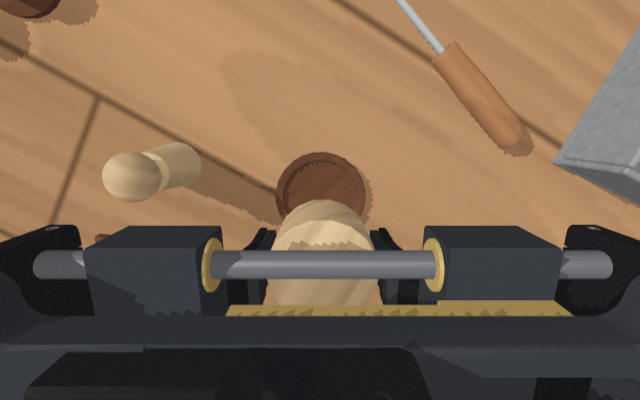

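The dish rim spans columns 276–367 with its top at row 152, so its centre is about (321.5,196). I predicted (321.7,198), so it is on target within 2 mm.

Emit:
step_arm:
  deltas:
    - [[0,0,0,0.0015,-0.0005,0.05,50],[0,0,0,0.0015,-0.0005,0.085,50],[0,0,0,0.0015,-0.0005,0.1,50],[0,0,0,0.0015,-0.0005,0.107,50],[0,0,0,0.0015,-0.0005,0.11,50],[0,0,0,0.0015,-0.0005,0.11,50],[0,0,0,0.0015,-0.0005,0.11,50]]

```text
time: 20.45
ee_pos: [0.6132, -0.1357, 0.0344]
eef_rot: [0.966, 0.259, 0.001, 0.0]
ft_force: [-0.4, -0.1, 0.1]
width: 0.0537
grip_force: 10.0
```

Emit:
step_arm:
  deltas:
    - [[0,0,0,0,0,0.002,50],[0,0,0,0,0,0.002,50],[0,0,0,0,0,0.002,50],[0,0,0,0,0,0.002,68],[0,0,0,0,0,0.002,80],[0,0,0,0,0,0.002,90],[0,0,0,0,0,0.001,90],[0,0,0,0,0,-0.04,90],[0,0,0,0,0,-0.09,90],[0,0,0,0,0,-0.12,100],[0,0,0,0,0,-0.12,100],[0,0,0,0,0,-0.12,100]]

```text
time: 21.95
ee_pos: [0.6123, -0.1357, 0.1528]
eef_rot: [0.966, 0.259, -0.0, -0.0]
ft_force: [-0.9, -0.1, -0.3]
width: 0.0864
grip_force: 0.0
```

```bash
python3 -c "
from h import *
c=shot('w7')
delta((.490,-.2255,.15,30))"
```

```text
now [ 0.6121 -0.1356  0.1523] yaw 30.0 q7 [ 0.55  0.45 -0.52  1.55  0.24  1.21 -1.06] w 0.0868
[-0.001, 0.001, 0.0] [-0.1507, 0.0168, 0.0025]
```

View pics/w7.png

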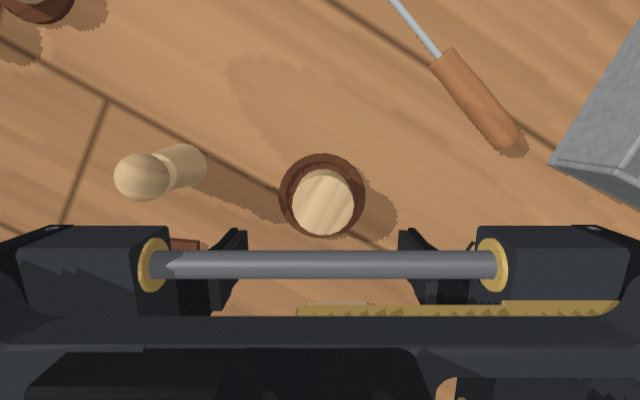

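```bash
python3 -c "
from h import *
import pickle
c=pickle.load(open('w7.pkl','rb'));P=lambda u,v,z:at_z(c,u,v,z,c['T'])[:2].round(4)
print(P(323,202,.044),P(322,196,.008))"
```

```text
[ 0.6157 -0.1343] [ 0.6125 -0.1351]
```

Emit:
step_arm:
  deltas:
    - [[0,0,0,-0.04,0.005,0,100],[0,0,0,-0.085,0.01,0,100],[0,0,0,-0.125,0.014,0,100],[0,0,0,-0.145,0.017,0,100],[0,0,0,-0.1505,0.017,0,100],[0,0,0,-0.1505,0.017,0,100],[0,0,0,-0.1505,0.017,0,100]]

```text
time: 22.88
ee_pos: [0.4916, -0.2246, 0.1533]
eef_rot: [0.966, 0.26, 0.0, -0.0]
ft_force: [0.0, 0.5, 0.2]
width: 0.0867
grip_force: 0.0
```

```bash
python3 -c "
from h import *
c=shot('w8')
delta((.490,-.2255,.031,30))"
```

```text
now [ 0.4916 -0.2247  0.1534] yaw 30.1 q7 [ 0.79  0.26 -0.5   1.78  0.14  1.14 -0.81] w 0.0868
[-0.0, -0.0, 0.002] [-0.0018, -0.0, 0.1224]
```

View pics/w8.png

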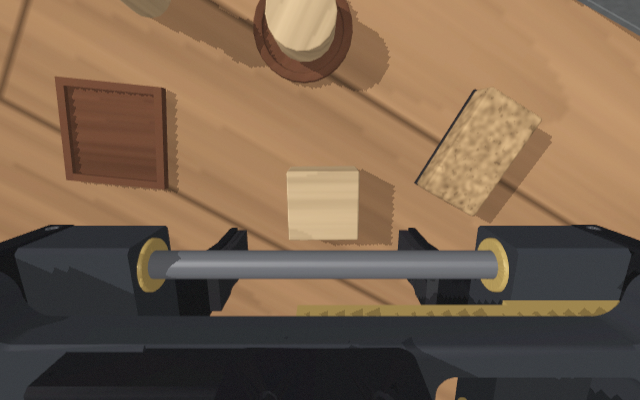

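The plinth corners are (287,169), (358,169), (358,240), (289,240), square to the fingers. The tray corners are (55,77), (166,88), (167,189), (68,180). The drum sits about 3 mm off centre, which is within limits.

Run:
```python
import pickle
from h import *
c=pickle.load(open('w8.pkl','rb'));P=lambda u,v,z:at_z(c,u,v,z,c['T'])[:2]
for n,pts,z in[('tray',[(55,77),(166,88),(167,189),(68,180)],.008),('plinth',[(287,169),(358,169),(358,240),(289,240)],.036)]:
    q=np.array([P(*p,z) for p in pts]);e=np.roll(q,-1,0)-q
    print(n,q.mean(0).round(4),np.linalg.norm(e,axis=1).round(4),np.degrees(np.arctan2(e[:,1],e[:,0]))%90)
```

```text
tray [ 0.4448 -0.0284] [0.0977 0.0928 0.0946 0.0928] [24.78367915 23.43399259 24.80850173 25.329976  ]
plinth [ 0.4905 -0.2259] [0.0611 0.0652 0.0631 0.0651] [30.17341544 31.85103361 30.17200847 30.11202218]
```

Plinth is at (.4905,-.226), yaw 30.2. Tray is at (.4447,-.0285), yaw about 24.3. I'll descend and grip.

Emit:
step_arm:
  deltas:
    - [[0,0,0,-0.001,0.0005,0.05,100],[0,0,0,-0.001,0.0005,0.095,100],[0,0,0,-0.001,0.0005,0.113,100],[0,0,0,-0.001,0.0005,0.12,100],[0,0,0,-0.001,0.0005,0.12,100],[0,0,0,-0.001,0.0005,0.121,100],[0,0,0,-0.001,0.0005,0.121,60],[0,0,0,-0.001,0.0005,0.121,60],[0,0,0,-0.001,0.0005,0.121,60],[0,0,0,-0.001,0.0005,0.121,60],[0,0,0,-0.001,0.0005,0.121,60],[0,0,0,-0.001,0.0005,0.121,60]]
  squeeze: 14

```text
time: 24.42
ee_pos: [0.4904, -0.2266, 0.0327]
eef_rot: [0.966, 0.259, 0.0, 0.0]
ft_force: [-0.2, 0.5, 4.2]
width: 0.0642
grip_force: 14.0
```

```bash
python3 -c "
from h import *
delta((.490,-.2255,.09,30),(.4447,-.0285,.1,24.2))"
```

```text
now [ 0.4904 -0.2266  0.0327] yaw 30.0 q7 [ 0.75  0.41 -0.47  1.87  0.23  0.91 -0.88] w 0.0642
[0.0, -0.0, 0.0] [0.0003, -0.0011, -0.0573]
[0.0, -0.0, 0.101] [0.0596, -0.1944, -0.0673]
```

Emit:
step_arm:
  deltas:
    - [[0,0,0,0,0,-0.04,60],[0,0,0,0,0,-0.07,60],[0,0,0.05,0.015,-0.05,-0.075,60],[0,0,0.1,0.03,-0.1,-0.075,60],[0,0,0.101,0.045,-0.148,-0.075,60],[0,0,0.101,0.056,-0.182,-0.075,60],[0,0,0.101,0.0595,-0.1945,-0.075,60],[0,0,0.101,0.0595,-0.1945,-0.075,60],[0,0,0.101,0.0595,-0.1945,-0.075,60],[0,0,0.101,0.0595,-0.1945,-0.075,60]]

```text
time: 25.68
ee_pos: [0.4447, -0.0295, 0.1074]
eef_rot: [0.978, 0.209, -0.0, -0.0]
ft_force: [-0.5, 0.6, -1.1]
width: 0.0642
grip_force: 14.0
```

```bash
python3 -c "
from h import *
c=shot('w9')
delta((.4447,-.0285,.0375,24.2))
for p in [(.047,.047),(.047,-.047)]:
  a=np.radians(24.2);x=.4447+p[0]*np.cos(a)-p[1]*np.sin(a);y=-.0285+p[0]*np.sin(a)+p[1]*np.cos(a)
  d=np.linalg.inv(c['T'])@np.array([x,y,.008,1]);print(c['cx']+c['fx']*d[0]/-d[2],c['cy']-c['fy']*d[1]/-d[2])"
```

```text
now [ 0.4447 -0.0293  0.1074] yaw 24.1 q7 [ 0.58  0.12 -0.64  2.05  0.09  1.   -1.25] w 0.0641
[-0.0, 0.0, -0.001] [0.0003, -0.0007, 0.0699]
261.66020582984163 151.28622238235397
380.8125576962061 151.26766722200384
```

View pics/w9.png

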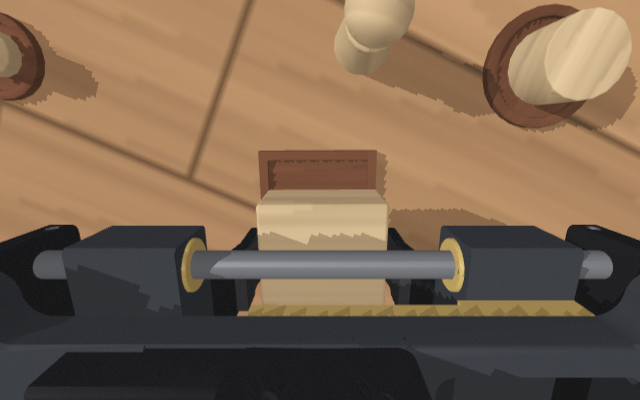

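The tray's far edge is at (259,151)–(377,150). I predicted 262–381, so I shift about −2.5 mm along tool y. The yaw matches.

Emit:
step_arm:
  deltas:
    - [[0,0,0,0,-0.003,0.03,60],[0,0,0,0,-0.003,0.05,60],[0,0,0,0,-0.003,0.06,60],[0,0,0,0,-0.003,0.067,60],[0,0,0,0,-0.003,0.069,60],[0,0,0,0,-0.003,0.069,60],[0,0,0,0,-0.003,0.069,60]]

```text
time: 26.6
ee_pos: [0.4436, -0.0257, 0.039]
eef_rot: [0.978, 0.21, 0.0, 0.0]
ft_force: [0.1, -0.1, -0.4]
width: 0.0637
grip_force: 14.0
```

Emit:
step_arm:
  deltas:
    - [[0,0,0,0,0,0.002,60],[0,0,0,0,0,0.002,60],[0,0,0,0,0,0.002,60],[0,0,0,0,0,0.002,80],[0,0,0,0,0,0.002,95],[0,0,0,0,0,0.002,95],[0,0,0,0,0,0.001,95],[0,0,0,0,0,-0.03,95],[0,0,0,0,0,-0.09,95],[0,0,0,0,0,-0.14,100],[0,0,0,0,0,-0.17,100],[0,0,0,0,0,-0.17,100],[0,0,0,0,0,-0.17,100]]

```text
time: 28.22
ee_pos: [0.4428, -0.0257, 0.2078]
eef_rot: [0.978, 0.21, -0.0, -0.0]
ft_force: [-0.4, 0.2, -0.2]
width: 0.0873
grip_force: 0.0
```

```bash
python3 -c "
from h import *
from bench import cams
import cv2
c=shot('w10')
J=cams.camera('side')['img'][:,:,::-1]
a=cv2.resize(c['img'][60:280,180:480,::-1],(480,352),interpolation=cv2.INTER_CUBIC);b=cv2.resize(J[140:316,230:390],(320,352),interpolation=cv2.INTER_CUBIC)
cv2.imwrite('pics/fin.png',np.hstack([a,b]))"
```

```text
(no output)
```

View pics/fin.png

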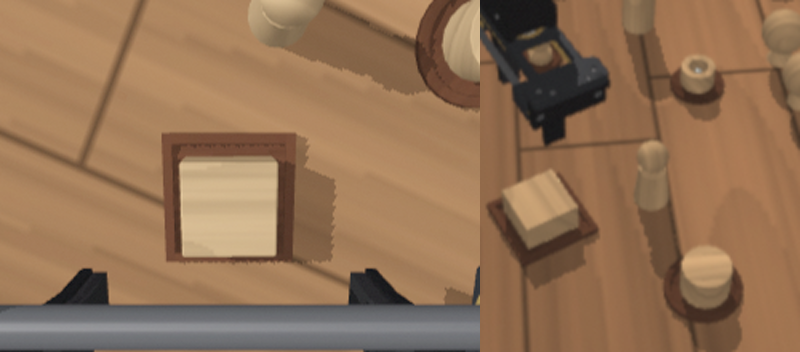

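The plinth sits inside the tray, squared to it. The drum and collar are still in place, the doll is standing, and nothing touches the gripper.

```bash
python3 -c "
from bench import r
print(r.close_job())"
```

```text
the job is handed in; nothing more can be done
None
```

I placed the finial, collar, drum and plinth on their holders in order, left the doll and log untouched, and handed the job in at about 28 s; the hand-in returned no verdict.

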